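Open the spray booth window to the green clip

ROBOT

A 6-joint arm with a two-finger parallel gripper is mounted at the origin on the work surface. World frame = base frame: x ahead of the robot, y to its left, z up, the work surface at z = 0. Lengths are in m, angles in rad, forces in N, time in s.
With the tool pointing down it reaches from about 0.25 to 0.775 m from the base axis. Payload 4 kg.
Tool frame: the origin (TCP) lies midway between the tips of the shut fingers; the grasp point (between the pads) lies 19 mm behind it (grip_depth is the distance from the TCP to the grasp point, in m); z points along the fingers, x is the direction in which the jaws open and shut, and the axes are right-handed (so a half turn about z gives the same grasp; the last joint's range is limited). The gripper opens to 85 mm and grips with 20 to 120 N. Pads are 22 mm wide; open, the fingers measure 114 mm over their backs; the gripper's body (76 mm by 85 mm) begins 54 mm behind the grasp point. The pads swing forward as they close: fully open they stand 13 mm farther back than shut.
Start: joints at [-1.236, 0.087, 1.371, -0, 1.684, -0.103], TCP at [0.233, -0.498, 0.201] pointing down, gripper open.
Joint ranges: [-3.1, 3.1], [-0.76, 2.03], [0.27, 2.55], [-1.08, 4.22], [0.17, 2.65], [-2.57, 2.57]. Speed limits (rad/s): [2.79, 2.79, 3.14, 3.14, 3.14, 3.14].

INTERFACE

Orientations are given as [roll, pitch, yaw] about the fixed x, y, z axes, in that order (R = Rz(yaw) Ry(pitch) Rx(roll)).
In Python, from cell import * gives the robot as it stands.
- The arm moves only by the tool send_rows, never from a script. Its argument "deltas" is text: rows parted by semicolons, each of 7 numbers parted by spaces: the turn, a rotation vector about the tool's x, y, z in degrees, then the shift along the tool's x, y, z in cm, then the opening in per cent of the stroke, from 0 (shut) to 100 (fully open). A call has exactly 10 rows; each row is the pose to reach, as a shift and turn from the pose measured when the call began, along the tool's axes at that moment; what a row does not reach only later rows make up. A row lasts 1/12 s, in which the tool goes at most 41.7 mm and 7.16 degrees, less where a joint would pass 70% of its speed; a pose out of reach is approached as far as the arm can. A call with a gripper value outside its range is refused whole. The fingers move at their own pace and stop on an object; the grip force is fixed at half the most. Time passes only in rows, so rows that repeat a pose let the fingers close, or fill a call up. It gives the time, the measured TCP pose, the force and the opening at its end, in the units of the state.
- read_state(): the state, without advancing time (a new reading comes with each control period).
- camera(name): name is "side" or "top"; returns the picture (384x512x3 uint8, red, green, blue); there is no depth.
- calibration(name): a dict with "camera_matrix" (3x3 intrinsics, pixels), "dist" ([k1, k2, p1, p2, k3] as OpenCV has them; the pictures are not rectified), "world_from_camera" (4x4, takes a point from camera to world coordinates). Camera axes: x right, y down, z forward; pixel columns grow to the right and rows downward; lengths in m; the calibration is good to about 2 mm. A picture is of the moment at which its call begins. calibration takes no time and is no camera call.
- finish_job(): hands the job in, once; it reports no verdict.
Trained networks look in the newest picture that a camera, given by its name, has taken for a name from the list of things; names that differ only in an ending like _2 or _b are one class to them, and where a whole thing is asked for, a point or a joint stands for the part that bears it (a point fixed in the world has none). Each returns a list of dicts, best first, with "confidence" (0 to 1); they miss things now and then, are a little off and sometimes report something else, mostly with a low value. They report only what shows in the picture. A call takes as long as a camera call. They do not tell look-alikes from the thing itself.
- search_frame(target, camera): "at" ([column, row] as shares, 0 to 1, of the picture: columns of its width, rows of its height, amid what is visible of it).
- mark_of(target, camera): "at" ([column, row] as shares, 0 to 1, of the picture: columns of its width, rows of its height: a listed point, or the origin of a listed thing).
The state is a dict: "clock": time; "joint_positions": joint angles; "qvel": joint speeds; "tau": joint torques, N m; "ee_pos": TCP position; "tool_rot": TCP orientation; "contact_force": force on the tool from outside, world axes, zero at the start; "moment": the same for the moment, N m; "grip_width": opening from 0.0 (shut) to 1.0 (fully open).
Only numpy, scipy, OpenCV 4.12 (cv2) and the standard library are available. Lean on these libraries where they do the work, as an engineer would, in place of code of your own. Each camera call takes 0.05 s, during which the arm holds its last target.

TASK

Get the tabletop spray booth ready for work: press the green fan switch all the way down, leaving the red one alone, then push the booth's balanced sliding window up from beneath its yellow lip with the fingertips until the red pointer at the window's edge is level with the green clip on the side rail, and leave it standing there. Only press and push: do not pinch the lip between the fingers, do not shift the green clip, and leave the pots, bottles and other things where they are.

Things in the scene. Friction and masses are not known exactly. Their poses are not given: they have to be found in the camera images.
- booth: grey spray booth fixed to the table, 370 deep, 400 wide, 357 high; origin: on the table, mid-width, 200 behind its front, x axis from its front to its back. Its front rises 60 straight up, then slopes at 45 degrees, rising away from the robot. Below the shut window the slope is a plain grey panel 67 long; an aluminium rail (12 proud) runs up each side
- window (a joint): travel of the booth's window up the slope in m: 0 shut, grows as it opens, stop at 0.18. The blue-framed clear window (330 wide, 170 along the slope, about 1 kg) slides straight up and down the slope. It is balanced and stays where it is left; pushing it takes about 3 to 5 N, a little more when fast
- lip_mid (a point): middle of the underside of the window's lip: a straight flange across its lower edge, 314 wide, 14 thick, reaching 38 square out of the slope's face; this point is 21 out. Free space below it. Axes (the window's): x up the slope (the way the window opens), y to the left along the lip, z square out of the slope (up and towards the robot)
- lip_pad: black rubber underside of the lip (6 thick), the face to push against; fixed to the window. Origin on the slope's face at the lip's lower edge, mid-width, 3 above the rubber's lower face; axes as for lip_mid
- lip_cap: yellow top of the lip (8 thick), fixed on the rubber; same origin and axes as the pad
- pointer (a point): middle of the red pointer tab (7 x 16) at the right-hand end of the lip (robot's view), 166 right of the window's middle and 3 up the slope from the lip's underside; moves with the window; axes as for lip_mid
- mark (a point): the height to reach: inner end, mid-thickness, of the green clip (9 along the slope, 34 wide, reaching 26 out of the slope's face), set on the right-hand rail somewhere up the slope from the pointer; axes as the pointer's. The pointer coincides with this point when the window is level with the mark. The clip can be shifted by a hard push
- fan_switch (a joint): green switch: 0 up, 0.006 m fully pressed; springs back; fully down takes 5 N
- fan_switch_top (a point): centre of the top face of the green fan switch, a round push button of diameter 36 in a grey housing on the table, pressed straight down; it stands to the left or to the right of the booth's front, the red one on the other side
- stop_switch (a joint): red switch, to be left alone: 0 up, 0.006 m fully pressed
- stop_switch_top (a point): centre of the top face of the red stop switch, same shape as the green
- paint_pot: small white lidded paint pot with a blue cap, diameter 56, height 50, stands in front of the booth; origin: centre of its underside
- eraser: white eraser 30 x 60 x 20, lies in front of the booth; origin: centre of its underside
- yellow_jar: yellow paint jar, diameter 70, height 90; origin: centre of its underside
- medium_bottle: amber bottle, diameter 60, height 150; origin: centre of its underside
- water_cup: blue ceramic mug, diameter 80, height 90; origin: centre of its underside
- brush: wooden brush 180 long lying on the table; origin: underside, near its middle
- red_tin: tin with a red band, diameter 66, height 100; origin: centre of its underside
There are look-alikes about, which are no part of the job. Leave any black look-alike of the part that bears fan_switch alone.

How it is judged:
On the way, in this order (a step that is already met when the one before it is completed fails the run):
1. the green fan switch is pressed down (at least 4.5 of its 6 mm) (value of joint fan_switch above 0.0045 m), for 0.05 s.
2. the fingers push the window up by the underside of its lip (contact force between the fingers and lip_pad above 0.5 N and velocity of joint window above 0.004 m/s), for 0.1 s.
At the end, for the whole second after the job is handed in: The red pointer is within 8 mm of the green clip's middle, measured along the slope; the window is at rest and the fan switch is released (x of pointer in the frame of mark between -0.008 and 0.008 m and velocity of joint window between -0.004 and 0.004 m/s and value of joint fan_switch below 0.0015 m); the robot touches nothing.
It fails at once if the red stop switch is pressed (more than 2.5 mm) (value of joint stop_switch above 0.0025 m).
It fails at once if the lip is pinched: fingers press on its underside and its top at once (contact force between the fingers and lip_pad above 2 N and contact force between the fingers and lip_cap above 2 N).
It fails at once if the green clip is shifted by more than 5 mm (distance of mark from where it was at the start of the episode above 0.005 m).
It fails at once if a pot, bottle or other bystander is moved or lifted by more than 25 mm (distance of any of paint_pot, eraser, yellow_jar, medium_bottle, water_cup, brush, red_tin from where it was at the start of the episode above 0.025 m).
It also fails if it takes over 58 s, if anything falls off the work surface, if the arm or the gripper's body presses on something with over 40 N, if the wrist force passes 120 N, or if a joint passes its speed limit or range.

## Working session

There is one attempt and no reset: what is moved stays moved. The work goes in short steps, Python scripts to look and compute and a tool call to move; the robot and the scene stay as the last step left them, time stands still between calls to the robot, and variables do not carry over. Pictures are saved under pics/ and viewed, and the job is handed in when it is done.

Besides the shell and the picture viewer there is one more tool, called after "Request:" by a JSON object that holds its "method" and its "body", one argument or row to a line. send_rows: Moves the arm, as the interface text tells. Its arguments: {"type":"object","properties":{"deltas":{"type":"string"}},"required":["deltas"]}

```bash
mkdir -p pics; ls
python3 - <<'E'
from cell import *
import cv2,numpy as np
for n in ("side","top"):
    im=camera(n); cv2.imwrite(f"pics/{n}0.png",im[:,:,::-1])
    c=calibration(n); print(n,np.round(c["camera_matrix"],1).tolist(),np.round(c["dist"],4),np.round(c["world_from_camera"],3).tolist())
s=read_state(); print({k:np.round(v,3) for k,v in s.items()})
E
```

```text
pics
side [[412.7, 0.0, 249.2], [0.0, 412.7, 191.0], [0.0, 0.0, 1.0]] [-0.0949  0.      0.      0.      0.    ] [[-0.986, -0.108, 0.127, 0.348], [-0.166, 0.653, -0.739, 1.085], [-0.003, -0.749, -0.662, 1.058], [0.0, 0.0, 0.0, 1.0]]
top [[384.4, 0.0, 252.7], [0.0, 384.4, 188.1], [0.0, 0.0, 1.0]] [-0.021  0.     0.     0.     0.   ] [[-0.022, -0.99, 0.142, 0.347], [-1.0, 0.021, -0.01, 0.021], [0.007, -0.142, -0.99, 1.272], [0.0, 0.0, 0.0, 1.0]]
{'clock': np.float64(0.1), 'joint_positions': array([-1.236,  0.088,  1.372,  0.   ,  1.684, -0.103]), 'qvel': array([-0.   , -0.002, -0.004,  0.001, -0.001,  0.001]), 'tau': array([ 3.0000e-03, -3.5302e+01, -3.1422e+01, -0.0000e+00,  8.0000e-03,
        0.0000e+00]), 'ee_pos': array([ 0.233, -0.498,  0.2  ]), 'tool_rot': array([-3.141e+00,  2.000e-03, -1.133e+00]), 'contact_force': array([-0.095, -0.832,  0.243]), 'moment': array([ 0.015, -0.018,  0.015]), 'grip_width': np.float64(1.001)}
```

View pics/side0.png

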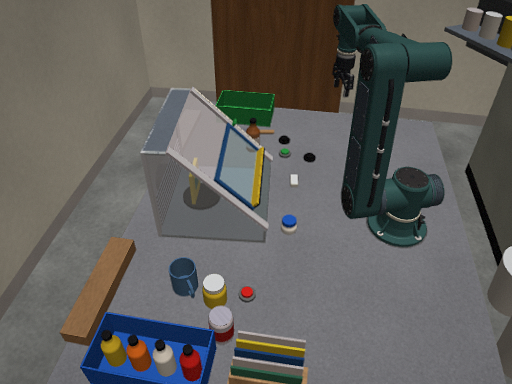

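View pics/top0.png

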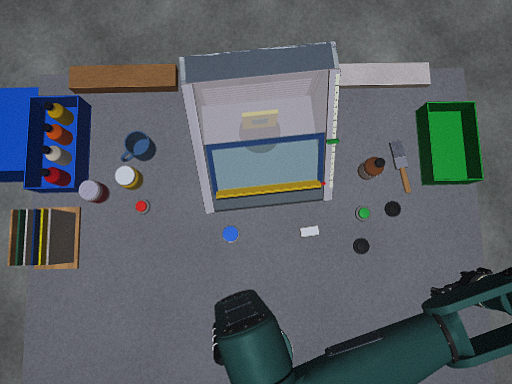

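Run:
```python
from cell import *
import numpy as np
for n in ("top","side"):
    for t in ("fan_switch_top","stop_switch_top","lip_mid","pointer","mark","booth","lip_pad","paint_pot","eraser"):
        r=mark_of(t,n); print(n,t,[(np.round(np.array(d["at"])*[512,384],1).tolist(),round(d["confidence"],2)) for d in r[:3]])
```

```text
top fan_switch_top [([395.1, 209.2], 0.61), ([360.0, 245.2], 0.6), ([366.0, 211.5], 0.5)]
top stop_switch_top [([138.1, 205.8], 0.53)]
top lip_mid [([270.5, 193.3], 0.91), ([135.4, 179.1], 0.64), ([310.6, 228.4], 0.53)]
top pointer [([320.7, 184.2], 0.65), ([99.4, 193.1], 0.49)]
top mark [([324.5, 143.6], 0.37)]
top booth []
top lip_pad [([266.8, 186.0], 0.56)]
top paint_pot [([231.9, 235.2], 0.76)]
top eraser [([322.5, 183.8], 0.74), ([307.9, 230.0], 0.64)]
side fan_switch_top [([286.8, 149.7], 0.6), ([308.0, 152.3], 0.49), ([288.0, 138.0], 0.46)]
side stop_switch_top [([244.4, 293.6], 0.54)]
side lip_mid [([258.8, 174.9], 0.84)]
side pointer []
side mark [([235.2, 126.4], 0.41)]
side booth [([282.8, 150.6], 0.75), ([183.6, 282.7], 0.69)]
side lip_pad [([253.5, 177.8], 0.66)]
side paint_pot [([186.9, 285.8], 0.69), ([289.6, 226.0], 0.51)]
side eraser [([293.4, 183.8], 0.51)]
```

Run:
```python
import cv2
t=cv2.imread("pics/top0.png");s=cv2.imread("pics/side0.png")
cv2.imwrite("pics/tc1.png",cv2.resize(t[120:260,170:410][:, :],None,fx=3.3,fy=3.3,interpolation=cv2.INTER_CUBIC))
cv2.imwrite("pics/tc2.png",cv2.resize(t[120:215,300:410],None,fx=6,fy=6,interpolation=cv2.INTER_CUBIC))
cv2.imwrite("pics/sc1.png",cv2.resize(s[80:245,140:330],None,fx=3.5,fy=3.5,interpolation=cv2.INTER_CUBIC))
```

```text
(no output)
```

View pics/tc1.png

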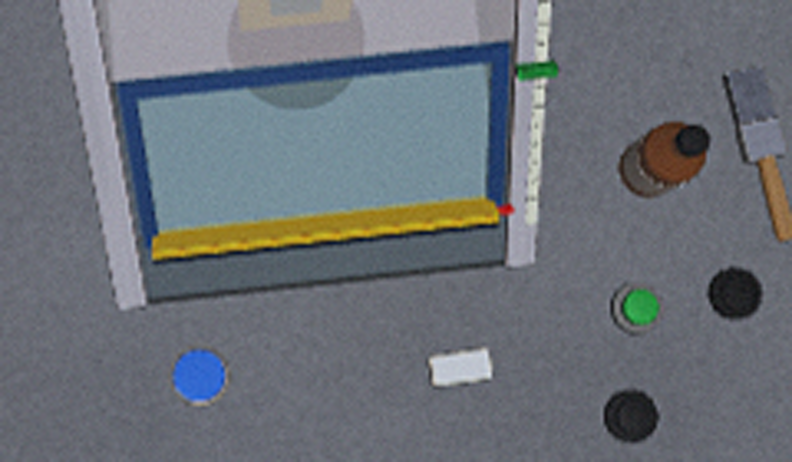

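View pics/tc2.png

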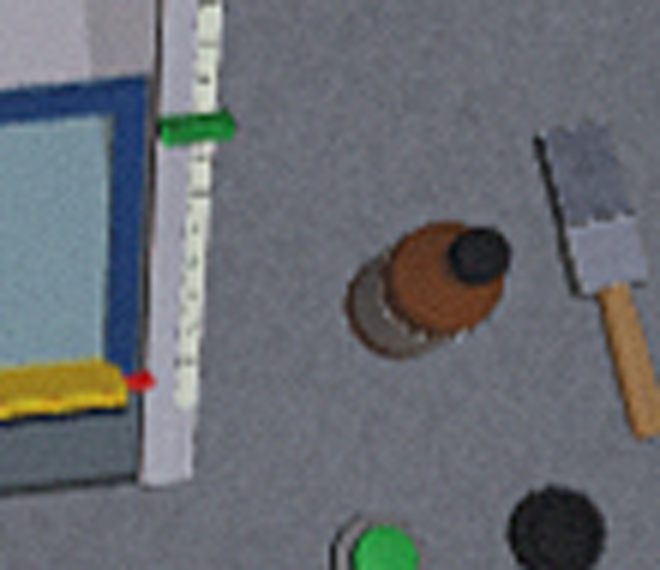

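View pics/sc1.png

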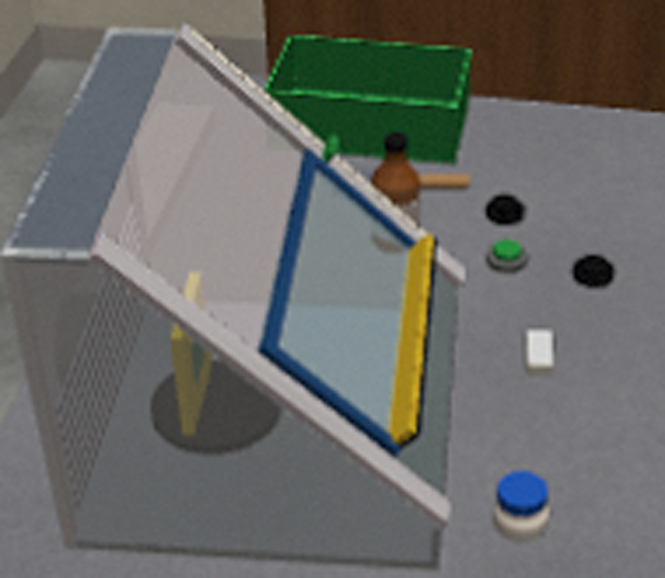

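```bash
cat > h.py <<'E'
from cell import *
import cv2,numpy as np
from scipy.optimize import least_squares
from scipy.spatial.transform import Rotation as R
C={n:calibration(n) for n in("top","side")}
def proj(n,P):
    c=C[n];T=np.linalg.inv(c["world_from_camera"])
    return cv2.projectPoints(np.float64(P).reshape(-1,1,3),cv2.Rodrigues(T[:3,:3])[0],T[:3,3],np.array(c["camera_matrix"]),np.array(c["dist"]))[0][:,0]
def tri(obs,z=None):
    f=lambda p:np.concatenate([(proj(n,p if z is None else [p[0],p[1],z])[0]-u) for n,u in obs])
    r=least_squares(f,[.5,0,.1] if z is None else [.5,0]);return r.x,r.fun
s2=.5**.5
def slope(s,y,n): return [-.2+s*s2-n*s2,y,.06+s*s2+n*s2]
def world(b,p):
    c,s=np.cos(b[2]),np.sin(b[2]);p=np.array(p)
    return np.array([b[0]+c*p[0]-s*p[1],b[1]+s*p[0]+c*p[1],p[2]])
E
python3 - <<'E'
from h import *
for nm,o in dict(green=[("top",(363.3,212.7)),("side",(285,151))],red=[("top",(142,207)),("side",(247,292.5))]).items():print(nm,*tri(o))
for nm,u,z in [("pot",(231,233.5),.05),("eraser",(309.5,231),.02),("black1",(393,209),.03),("black2",(361,246),.03)]:print(nm,*tri([("top",u)],z))
K=[("top",(207,213.3),slope(0,.2,.012)),("top",(331.5,200),slope(0,-.2,.012)),
("side",(265.1,242),[-.2,.2,0]),("side",(161.4,236.3),[.17,.2,0]),("side",(141.4,152),[.17,.2,.357]),("side",(267.7,229.1),slope(0,.2,.006)),("side",(171.4,88.6),[.17,-.2,.357]),
("side",(272.3,157.5),slope(0,-.2,.012))]
def f(b): 
    return np.concatenate([proj(n,world(b,p))[0]-u for n,u,p in K]+[
     proj("top",world(b,slope(b[3],-.166,.021)))[0]-(323.2,183.6),
     proj("side",world(b,slope(b[4],-.174,.02)))[0]-(234.5,122),
     (proj("top",world(b,slope(b[4],-.183,.026)))[0]-(333,141.3))])
r=least_squares(f,[.6,0,0,.07,.2],loss="soft_l1");print(r.x,np.degrees(r.x[2]));print(r.fun.reshape(-1,2).round(1))
E
```

```text
green [ 0.43704598 -0.35209245  0.01972655] [-0.00590744 -0.16590645  0.21440535  0.032368  ]
red [0.47492507 0.37364225 0.01085962] [-0.03902744 -0.93680127  0.84405436  0.15078474]
pot [0.37793219 0.08008795] [-2.84217094e-12  4.54747351e-12]
eraser [ 0.38104943 -0.17301357] [8.52651283e-13 3.69482223e-13]
black1 [ 0.44560069 -0.44703167] [0. 0.]
black2 [ 0.32909921 -0.33497   ] [4.37694325e-12 2.84217094e-12]
[ 0.66640733 -0.02614399  0.08732289  0.07434479  0.22265642] 5.003233130836266
[[-0.5  0.2]
 [ 1.4 -0.3]
 [ 0.9  0.3]
 [-2.1 -0.4]
 [-0.3  0.4]
 [ 0.1  0.3]
 [ 0.4 -1.1]
 [ 1.1 -1.6]
 [ 0.6  0. ]
 [-0.5  1.1]
 [-0.7 -0.1]]
```

```bash
cat >> h.py <<'E'
def pose():
    s=read_state();return np.array(s["ee_pos"]),R.from_euler("xyz",s["tool_rot"]),s
def delta(p,rot=None):
    p0,r0,s=pose();d=r0.inv().apply(np.array(p)-p0)*100
    rv=np.zeros(3) if rot is None else np.degrees((r0.inv()*rot).as_rotvec())
    print("rv",rv.round(2),"shift",d.round(2),"| at",p0.round(4),s["tool_rot"],"F",np.round(s["contact_force"],2),"t",round(float(s["clock"]),2))
B=[.6664,-.0261,.0873]
def toolR(deg=45,flip=1): # tool z forward-down at angle deg below horizontal, x along lip
    a=np.radians(deg);yw=R.from_euler("z",B[2])
    z=np.array([np.cos(a),0,-np.sin(a)]);x=np.array([0,-flip,0.]);y=np.cross(z,x)
    return yw*R.from_matrix(np.stack([x,y,z],1))
E
python3 - <<'E'
from h import *
print(tri([("top",(384,161))],.15),tri([("top",(375,168))],.14))
delta([.437,-.352,.08])
for f in(1,-1): delta([.47,-.06,.2],toolR(45,f))
E
```

```text
(array([ 0.58045451, -0.38540611]), array([0., 0.])) (array([ 0.56160125, -0.36019388]), array([-1.73372428e-11,  3.32534000e-12]))
rv [0. 0. 0.] shift [ -4.6  -24.66  12.12] | at [ 0.2332 -0.4981  0.2012] [ 3.14158397e+00 -1.26508173e-04 -1.13300832e+00] F [-0.22 -0.37 -0.49] t 1.0
rv [44.53  7.88 19.04] shift [-29.64 -40.02   0.11] | at [ 0.2332 -0.4981  0.2012] [ 3.14158397e+00 -1.26508173e-04 -1.13300832e+00] F [-0.22 -0.37 -0.49] t 1.0
rv [ -10.91   61.65 -148.83] shift [-29.64 -40.02   0.11] | at [ 0.2332 -0.4981  0.2012] [ 3.14158397e+00 -1.26508173e-04 -1.13300832e+00] F [-0.22 -0.37 -0.49] t 1.0
```

The switch candidates in the top picture are green (363,213), black (393,209) and (361,246), and red (142,207). The green one is the fan switch. In the crop it is a green button in a grey housing at the booth's right front; the two black ones are look-alikes. The red pointer is at about (323,184) and the green clip at about (333,141). I'll move over the green button with the fingers shut.

Request:
{"method": "send_rows", "body": {
  "deltas": "0 0 0 -0.6 -3.5 0 0; 0 0 0 -1.2 -7 1 0; 0 0 0 -1.9 -10.5 2.5 0; 0 0 0 -2.6 -14 4 0; 0 0 0 -3.3 -17.5 6 0; 0 0 0 -4 -21 8 0; 0 0 0 -4.6 -24.6 10 0; 0 0 0 -4.6 -24.6 12 0; 0 0 0 -4.6 -24.6 12 0; 0 0 0 -4.6 -24.6 12 0"
}}

```text
clock: 1.83
ee_pos: [0.4358, -0.3514, 0.0799]
tool_rot: [3.14, 0.003, -1.132]
contact_force: [0.5, -0.3, 0.6]
grip_width: 0.0
```

Run:
```python
from h import *
delta([.437,-.352,.03])
for n in ("side","top"):
    im=camera(n); x,y=((235,90) if n=="side" else (310,160))
    cv2.imwrite(f"pics/{n}1.png",cv2.resize(im[y:y+100,x:x+110,::-1],None,fx=5,fy=5,interpolation=cv2.INTER_CUBIC))
```

```text
rv [0. 0. 0.] shift [ 0.12 -0.09  4.99] | at [ 0.4358 -0.3514  0.0799] [ 3.13986278e+00  2.86296043e-03 -1.13214467e+00] F [ 0.53 -0.27  0.58] t 1.83
```

View pics/side1.png

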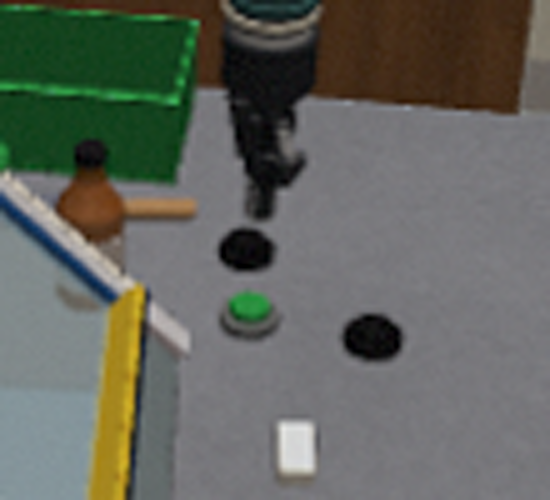

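View pics/top1.png

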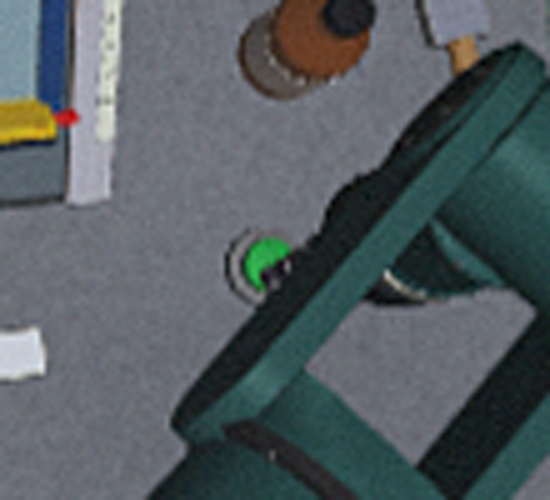

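The side view shows the fingertip at about (287,133) above the green button at (285,151); the top view agrees. I'll go down slowly.

Request:
{"method": "send_rows", "body": {
  "deltas": "0 0 0 0.1 -0.1 0.8 0; 0 0 0 0.1 -0.1 1.6 0; 0 0 0 0.1 -0.1 2.4 0; 0 0 0 0.1 -0.1 3 0; 0 0 0 0.1 -0.1 3.4 0; 0 0 0 0.1 -0.1 3.7 0; 0 0 0 0.1 -0.1 4 0; 0 0 0 0.1 -0.1 4.3 0; 0 0 0 0.1 -0.1 4.6 0; 0 0 0 0.1 -0.1 4.8 0"
}}

```text
clock: 2.77
ee_pos: [0.4379, -0.3541, 0.0344]
tool_rot: [-3.141, -0.002, -1.134]
contact_force: [0.2, 0.5, 0.3]
grip_width: -0.003
```

Request:
{"method": "send_rows", "body": {
  "deltas": "0 0 0 0 -0.1 0.15 0; 0 0 0 0 -0.1 0.3 0; 0 0 0 0 -0.1 0.4 0; 0 0 0 0 -0.1 0.5 0; 0 0 0 0 -0.1 0.6 0; 0 0 0 0 -0.1 0.7 0; 0 0 0 0 -0.1 0.8 0; 0 0 0 0 -0.1 0.9 0; 0 0 0 0 -0.1 1 0; 0 0 0 0 -0.1 1.1 0"
}}

```text
clock: 3.6
ee_pos: [0.4388, -0.3537, 0.0233]
tool_rot: [-3.141, -0.002, -1.134]
contact_force: [0.4, -0.3, 0.6]
grip_width: 0.001
```

Run:
```python
from h import *
delta([.437,-.352,.02])
im=camera("side"); x,y=(235,90)
cv2.imwrite(f"pics/side2.png",cv2.resize(im[y:y+100,x:x+110,::-1],None,fx=5,fy=5,interpolation=cv2.INTER_CUBIC))
```

```text
rv [0. 0. 0.] shift [-0.23  0.1   0.33] | at [ 0.4388 -0.3537  0.0233] [-3.14120131e+00 -2.39615570e-03 -1.13412285e+00] F [ 0.44 -0.35  0.59] t 3.6
```

View pics/side2.png

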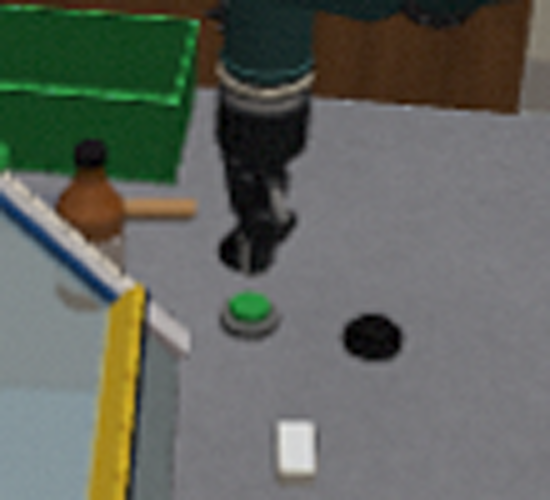

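Run:
```python
from h import *
p,_,_=pose(); print(proj("side",p),proj("top",p), "expected z=.02..", [proj("side",[.437,-.352,z])[0].round(1) for z in(0,.02,.04)])
im=camera("top"); x,y=(310,160)
cv2.imwrite(f"pics/top2.png",cv2.resize(im[y:y+100,x:x+110,::-1],None,fx=5,fy=5,interpolation=cv2.INTER_CUBIC))
```

```text
[[284.90463228 150.16338399]] [[363.99735815 211.93811098]] expected z=.02.. [array([285. , 154.8]), array([285.2, 151. ]), array([285.5, 147.2])]
```

View pics/top2.png

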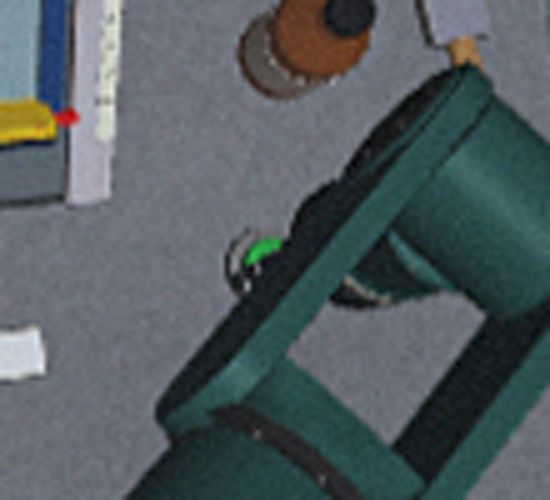

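Request:
{"method": "send_rows", "body": {
  "deltas": "0 0 0 0 0 0.1 0; 0 0 0 0 0 0.2 0; 0 0 0 0 0 0.3 0; 0 0 0 0 0 0.3 0; 0 0 0 0 0 0.4 0; 0 0 0 0 0 0.4 0; 0 0 0 0 0 0.5 0; 0 0 0 0 0 0.5 0; 0 0 0 0 0 0.5 0; 0 0 0 0 0 0.5 0"
}}

```text
clock: 4.53
ee_pos: [0.4387, -0.3535, 0.0182]
tool_rot: [-3.141, -0.002, -1.134]
contact_force: [-0.3, -0.6, 0.1]
grip_width: -0.0
```

Run:
```python
from h import *
delta([.437,-.352,.02]); print(proj("side",[[0,0,0],[0,0,.1]]),proj("top",[0,0,.1]))
im=camera("side"); 
cv2.imwrite(f"pics/side3f.png",im[:,:,::-1]);x,y=(235,90)
cv2.imwrite(f"pics/side3.png",cv2.resize(im[y:y+100,x:x+110,::-1],None,fx=5,fy=5,interpolation=cv2.INTER_CUBIC))
```

```text
rv [0. 0. 0.] shift [-0.21  0.09 -0.18] | at [ 0.4387 -0.3535  0.0182] [-3.14133449e+00 -1.92781553e-03 -1.13412500e+00] F [-0.3  -0.6   0.15] t 4.53
[[396.27520768 224.84679288]
 [403.08181522 204.51017468]] [[259.71211239 363.28576273]]
```

View pics/side3.png

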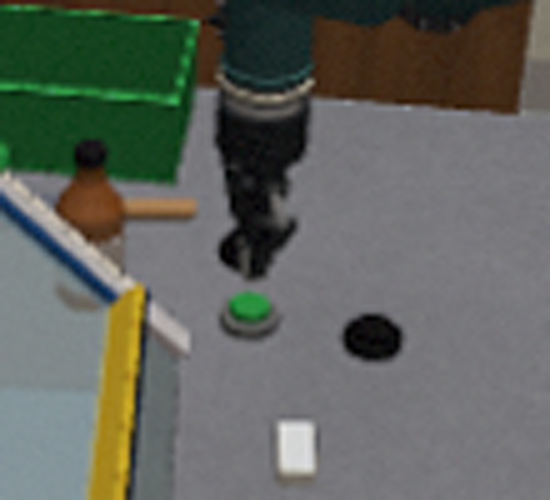

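View pics/side3f.png

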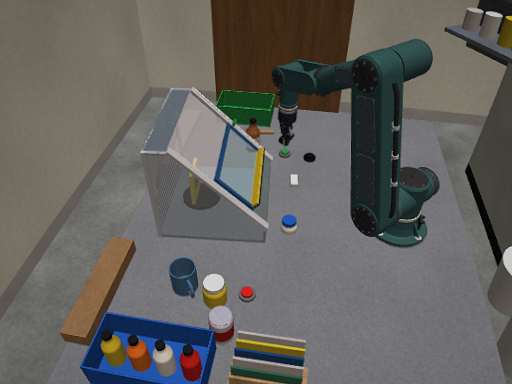

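Request:
{"method": "send_rows", "body": {
  "deltas": "0 0 0 0 0 0.1 0; 0 0 0 0 0 0.2 0; 0 0 0 0 0 0.3 0; 0 0 0 0 0 0.4 0; 0 0 0 0 0 0.5 0; 0 0 0 0 0 0.6 0; 0 0 0 0 0 0.7 0; 0 0 0 0 0 0.8 0; 0 0 0 0 0 0.8 0; 0 0 0 0 0 0.8 0"
}}

```text
clock: 5.42
ee_pos: [0.4387, -0.3535, 0.0101]
tool_rot: [-3.141, -0.002, -1.134]
contact_force: [0.2, 0.6, -0.3]
grip_width: -0.001
```

Run:
```python
from h import *
delta([.437,-.352,.02]);
for n in ("side","top"):
    im=camera(n); x,y=((250,100) if n=="side" else (340,190))
    cv2.imwrite(f"pics/{n}4.png",cv2.resize(im[y:y+64,x:x+64,::-1],None,fx=9,fy=9,interpolation=cv2.INTER_CUBIC))
```

```text
rv [0. 0. 0.] shift [-0.21  0.09 -0.99] | at [ 0.4387 -0.3535  0.0101] [-3.14135245e+00 -1.86569709e-03 -1.13412443e+00] F [ 0.18  0.62 -0.29] t 5.42
```

View pics/side4.png

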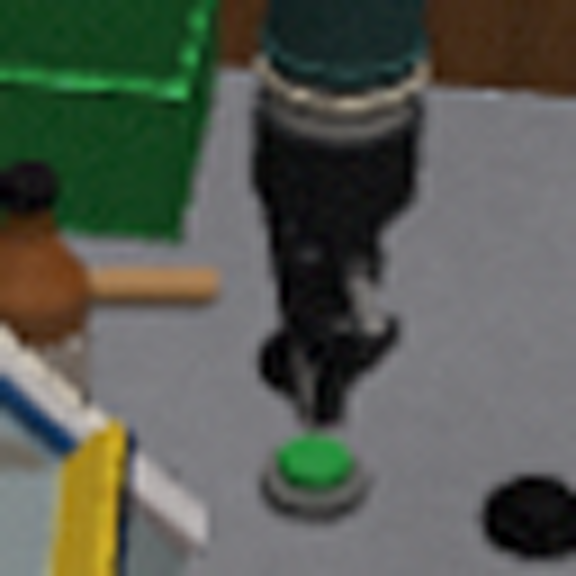

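View pics/top4.png

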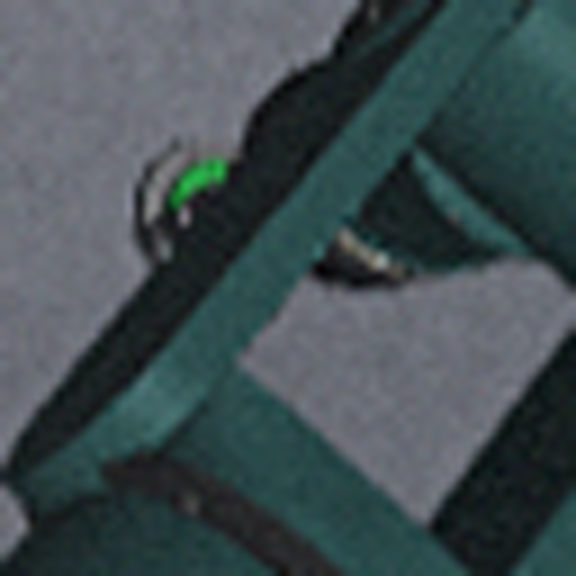

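Request:
{"method": "send_rows", "body": {
  "deltas": "0 0 0 0 0 0.1 0; 0 0 0 0 0 0.2 0; 0 0 0 0 0 0.3 0; 0 0 0 0 0 0.4 0; 0 0 0 0 0 0.5 0; 0 0 0 0 0 0.6 0; 0 0 0 0 0 0.7 0; 0 0 0 0 0 0.8 0; 0 0 0 0 0 0.8 0; 0 0 0 0 0 0.8 0"
}}

```text
clock: 6.35
ee_pos: [0.4387, -0.3536, 0.0022]
tool_rot: [-3.141, -0.002, -1.134]
contact_force: [-0.1, 0.7, -0.0]
grip_width: -0.001
```

Run:
```python
from h import *
delta([.437,-.352,.02]);
for n in ("side",):
    im=camera(n); x,y=((250,100) if n=="side" else (340,190))
    cv2.imwrite(f"pics/{n}5.png",cv2.resize(im[y:y+64,x:x+64,::-1],None,fx=9,fy=9,interpolation=cv2.INTER_CUBIC))
```

```text
rv [0. 0. 0.] shift [-0.21  0.09 -1.78] | at [ 0.4387 -0.3536  0.0022] [-3.14138620e+00 -1.97761264e-03 -1.13406625e+00] F [-0.14  0.7  -0.03] t 6.35
```

View pics/side5.png

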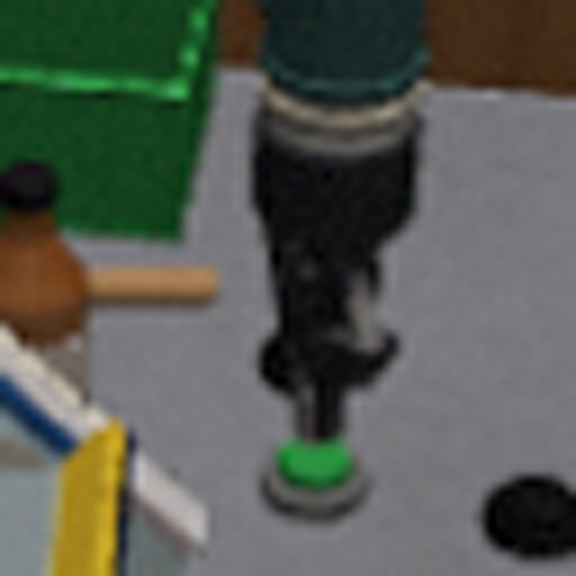

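Run:
```python
from h import *
im=camera("top"); x,y=(335,185)
a=np.clip(im[y:y+60,x:x+60,::-1].astype(float)*1.8,0,255).astype(np.uint8)
cv2.imwrite(f"pics/top6.png",cv2.resize(a,None,fx=10,fy=10,interpolation=cv2.INTER_CUBIC))
print(proj("top",[[.4387,-.3536,z] for z in (0,.03,.1)]))
```

```text
[[361.98503404 212.4953209 ]
 [364.64505634 211.76545315]
 [371.37088153 209.91946001]]
```

View pics/top6.png

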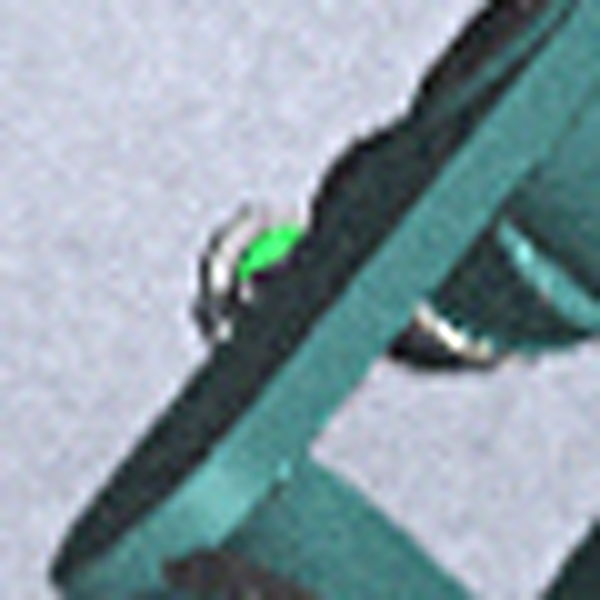

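Request:
{"method": "send_rows", "body": {
  "deltas": "0 0 0 0 0 0.1 0; 0 0 0 0 0 0.2 0; 0 0 0 0 0 0.3 0; 0 0 0 0 0 0.4 0; 0 0 0 0 0 0.5 0; 0 0 0 0 0 0.6 0; 0 0 0 0 0 0.7 0; 0 0 0 0 0 0.8 0; 0 0 0 0 0 0.8 0; 0 0 0 0 0 0.8 0"
}}

```text
clock: 7.28
ee_pos: [0.4388, -0.3536, -0.0058]
tool_rot: [-3.141, -0.002, -1.134]
contact_force: [-0.2, 0.0, -0.8]
grip_width: 0.002
```

Run:
```python
from h import *
delta([.437,-.352,.02]);print(pose()[2]["joint_positions"],pose()[2]["tau"], proj("side",[.233,-.498,.214]))
for n in ("side",):
    im=camera(n); x,y=((250,100) if n=="side" else (340,190))
    cv2.imwrite(f"pics/{n}7.png",cv2.resize(im[y:y+64,x:x+64,::-1],None,fx=9,fy=9,interpolation=cv2.INTER_CUBIC))
a=cv2.imread("pics/side0.png")[50:130,310:400];cv2.imwrite("pics/s0f.png",cv2.resize(a,None,fx=6,fy=6,interpolation=cv2.INTER_CUBIC))
```

```text
rv [0. 0. 0.] shift [-0.22  0.09 -2.58] | at [ 0.4388 -0.3536 -0.0058] [-3.14135247e+00 -1.99889604e-03 -1.13410591e+00] F [-0.23  0.03 -0.84] t 7.28
[-7.78671020e-01  2.46483671e-01  1.61304918e+00 -4.91043607e-04
  1.28010230e+00  3.55574927e-01] [-4.62271018e-04 -3.84459364e+01 -2.77460736e+01 -2.09758677e-03
 -7.34785310e-03 -3.31606179e-05] [[339.54396616  98.04231657]]
```

View pics/side7.png

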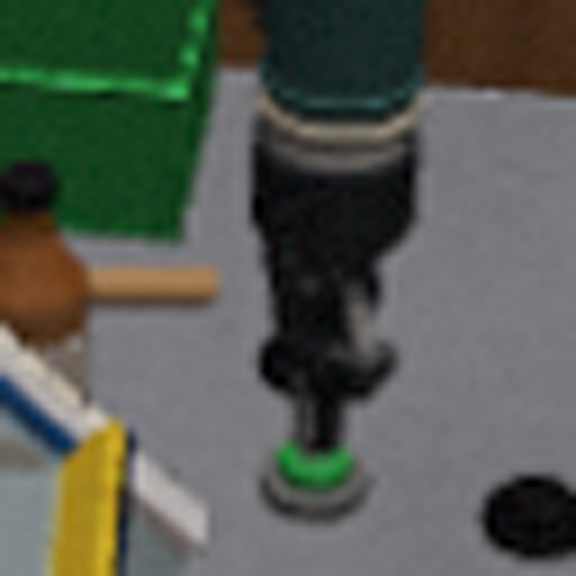

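View pics/s0f.png

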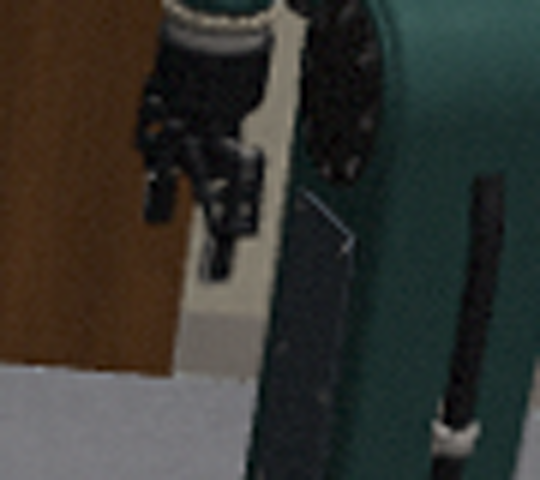

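The fingertip now overlaps the green disc in the picture, at (321,447) in the crop, with no force yet at a reading of z = -6 mm. So the reported height is about 25–30 mm lower than the tip really is. I'll trust the pictures and the force, and keep going down gently.

Request:
{"method": "send_rows", "body": {
  "deltas": "0 0 0 0 0 0.1 0; 0 0 0 0 0 0.2 0; 0 0 0 0 0 0.3 0; 0 0 0 0 0 0.4 0; 0 0 0 0 0 0.5 0; 0 0 0 0 0 0.6 0; 0 0 0 0 0 0.6 0; 0 0 0 0 0 0.6 0; 0 0 0 0 0 0.6 0; 0 0 0 0 0 0.6 0"
}}

```text
clock: 8.17
ee_pos: [0.4389, -0.3538, -0.0115]
tool_rot: [-3.141, -0.002, -1.134]
contact_force: [-0.9, 0.9, 2.3]
grip_width: -0.0
```

Request:
{"method": "send_rows", "body": {
  "deltas": "0 0 0 0 0 0.1 0; 0 0 0 0 0 0.2 0; 0 0 0 0 0 0.3 0; 0 0 0 0 0 0.3 0; 0 0 0 0 0 0.4 0; 0 0 0 0 0 0.4 0; 0 0 0 0 0 0.5 0; 0 0 0 0 0 0.5 0; 0 0 0 0 0 0.5 0; 0 0 0 0 0 0.5 0"
}}

```text
clock: 9.0
ee_pos: [0.439, -0.3539, -0.0143]
tool_rot: [-3.141, -0.003, -1.134]
contact_force: [-4.2, 3.8, 13.4]
grip_width: 0.0
```

Run:
```python
from h import *
delta([.437,-.352,.02]);
for n in ("side",):
    im=camera(n); x,y=((250,100) if n=="side" else (340,190))
    cv2.imwrite(f"pics/{n}8.png",cv2.resize(im[y:y+64,x:x+64,::-1],None,fx=9,fy=9,interpolation=cv2.INTER_CUBIC))
```

```text
rv [0. 0. 0.] shift [-0.24  0.1  -3.43] | at [ 0.439  -0.3539 -0.0143] [-3.14117567e+00 -2.86717676e-03 -1.13402397e+00] F [-4.17  3.78 13.43] t 9.0
```

View pics/side8.png

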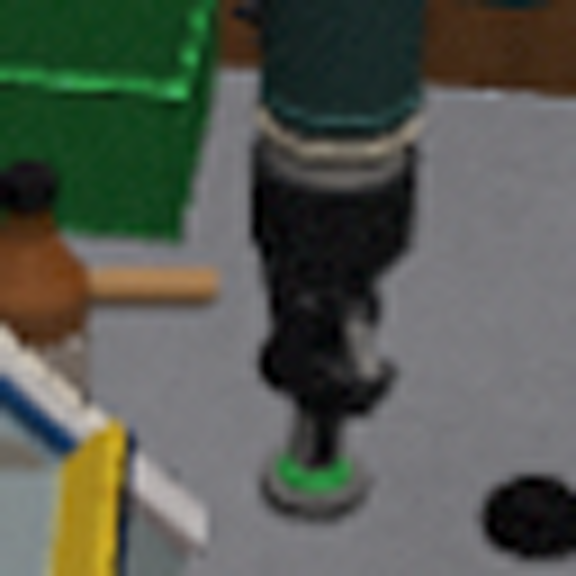

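Fz is 13.4 N, well above the 5 N needed, and the picture shows the button down: the switch is bottomed. Now I'll lift off.

Request:
{"method": "send_rows", "body": {
  "deltas": "0 0 0 0 0 -1 0; 0 0 0 0 0 -3 0; 0 0 0 0 0 -6 0; 0 0 0 0 0 -9 0; 0 0 0 0 0 -12 0; 0 0 0 0 0 -15 0; 0 0 0 0 0 -18 0; 0 0 0 0 0 -20 0; 0 0 0 0 0 -20 0; 0 0 0 0 0 -20 0"
}}

```text
clock: 9.88
ee_pos: [0.4393, -0.354, 0.1867]
tool_rot: [-3.14, -0.006, -1.134]
contact_force: [0.7, -0.1, -0.4]
grip_width: -0.001
```

Run:
```python
from h import *
p=world(B,slope(.035,-.0,.13)); print(p)
delta(p,toolR(45,1))
```

```text
[ 0.40024232 -0.04939477  0.17667262]
rv [44.39  7.57 19.1 ] shift [-29.25  -9.34   0.85] | at [ 0.4393 -0.354   0.1867] [-3.14008581 -0.00572551 -1.13398646] F [ 0.68 -0.06 -0.43] t 9.88
```

Request:
{"method": "send_rows", "body": {
  "deltas": "5 0.8 2.1 -3 -1.5 0 0; 10 1.7 4.3 -6 -3 0 0; 15 2.6 6.5 -9.5 -4.5 0 0; 20 3.4 8.6 -13 -5.5 0 0; 25 4.3 10.8 -16.5 -6.5 0 0; 30 5.1 12.9 -20 -7.5 0.5 0; 35 6 15.1 -23.5 -8.5 0.8 0; 40 6.8 17.2 -26.5 -9 0.8 0; 44.4 7.6 19.1 -29.2 -9.3 0.8 0; 44.4 7.6 19.1 -29.2 -9.3 0.8 0"
}}

```text
clock: 10.72
ee_pos: [0.4287, -0.0615, 0.164]
tool_rot: [-2.381, 0.022, -1.472]
contact_force: [-0.8, 0.1, 0.2]
grip_width: 0.002
```

Run:
```python
from h import *
p=world(B,slope(.035,-.0,.13)); 
delta(p,toolR(45,1))
P=pose()[0];r=pose()[1];print(P)
for n in ("side","top"):
    im=camera(n); cv2.imwrite(f"pics/{n}9.png",im[:,:,::-1])
    q=proj(n,[P,P-.03*r.as_matrix()[:,2],P+[0,0,.03]]);print(n,q.round(1).tolist())
    x,y=q[0].astype(int)-55
    cv2.imwrite(f"pics/{n}9c.png",cv2.resize(im[y:y+110,x:x+110,::-1],None,fx=5,fy=5,interpolation=cv2.INTER_CUBIC));print(x,y)
```

```text
rv [ 1.42  1.39 -0.4 ] shift [-1.52  1.11 -2.76] | at [ 0.4287 -0.0615  0.164 ] [-2.38090393  0.02226989 -1.47156108] F [-0.81  0.11  0.19] t 10.72
[ 0.42869708 -0.06154439  0.16401131]
side [[281.5, 165.9], [287.7, 161.1], [281.9, 159.1]]
226 110
top [[277.9, 213.7], [279.6, 220.4], [278.7, 212.9]]
222 158
```

View pics/side9c.png

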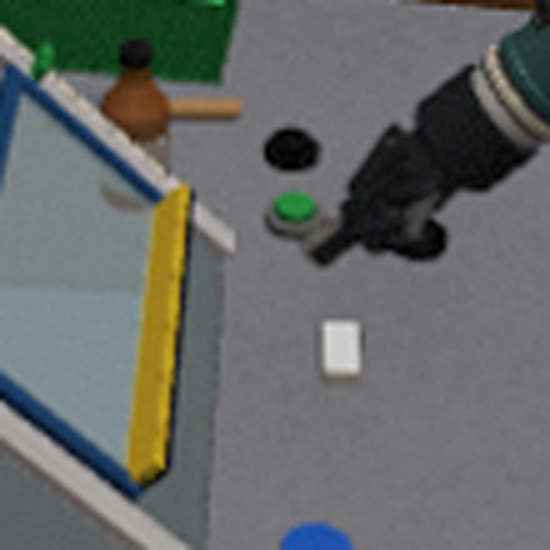

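View pics/top9c.png

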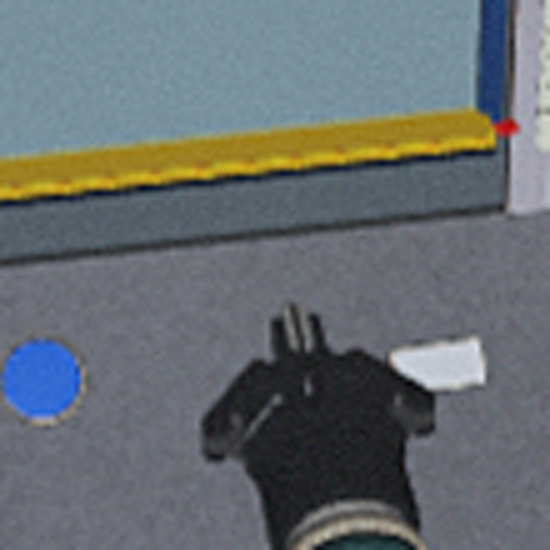

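View pics/side9.png

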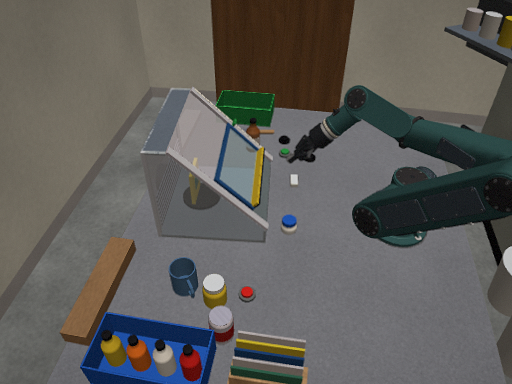

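```bash
cat >> h.py <<'E'
L=.029
def tdelta(s,y,n,deg=45):
    r=toolR(deg); p=world(B,slope(s,y,n))+L*r.as_matrix()[:,2]
    delta(p,r)
def tip():
    p,r,_=pose();t=p-L*r.as_matrix()[:,2];c,s=np.cos(B[2]),np.sin(B[2]);d=t-[B[0],B[1],0]
    x,y,z=c*d[0]+s*d[1]+.2,-s*d[0]+c*d[1],d[2]-.06
    print("tip s,y,n:",round((x+z)*s2,4),round(y,4),round((z-x)*s2,4)); return t
E
python3 - <<'E'
from h import *
t=tip();print(t,tri([("top",(281,218.5)),("side",(290,161.6))]))
tdelta(.035,0,.07)
E
```

```text
tip s,y,n: 0.0515 -0.0181 0.1346
[ 0.41024496 -0.06669826  0.19161157] (array([ 0.40834971, -0.06857693,  0.18171642]), array([ 0.06100329,  1.87231197, -2.28971411, -0.32815406]))
rv [ 1.14  1.01 -0.02] shift [-1.65  1.47  6.52] | at [ 0.4302 -0.0644  0.1707] [-2.3759846   0.0127963  -1.47141968] F [ 0.8  -0.86  0.2 ] t 10.82
```

Request:
{"method": "send_rows", "body": {
  "deltas": "0.5 0.5 0 -0.5 0.5 0.5 0; 1.1 1 0 -1 1 1.2 0; 1.1 1 0 -1.6 1.5 2 0; 1.1 1 0 -1.6 1.5 3 0; 1.1 1 0 -1.6 1.5 4 0; 1.1 1 0 -1.6 1.5 5 0; 1.1 1 0 -1.6 1.5 6 0; 1.1 1 0 -1.6 1.5 6.5 0; 1.1 1 0 -1.6 1.5 6.5 0; 1.1 1 0 -1.6 1.5 6.5 0"
}}

```text
clock: 11.65
ee_pos: [0.4629, -0.0447, 0.1143]
tool_rot: [-2.357, -0.0, -1.483]
contact_force: [0.4, -0.3, -0.2]
grip_width: 0.002
```

```bash
cat > look.py <<'E'
from h import *
import sys
k=sys.argv[1]
t=tip()
for n in ("side","top"):
    im=camera(n); cv2.imwrite(f"pics/{n}{k}f.png",im[:,:,::-1]); q=proj(n,t)[0]
    x,y=((200,90) if n=="side" else (215,125))
    c=cv2.resize(im[y:y+100,x:x+130,::-1],None,fx=6,fy=6,interpolation=cv2.INTER_CUBIC)
    print(n,q.round(1),"crop",((q-[x,y])*6).round())
    cv2.imwrite(f"pics/{n}{k}.png",c)
E
python3 look.py 10; python3 -c "
from h import *
tdelta(.035,0,.01)"
```

```text
tip s,y,n: 0.0353 -0.0008 0.0705
side [276.7 174.6] crop [460. 508.]
top [272. 210.] crop [342. 510.]
rv [-0.02 -0.05  0.01] shift [-0.1   0.06  6.07] | at [ 0.4629 -0.0449  0.1146] [-2.35587157e+00 -6.50349185e-04 -1.48397129e+00] F [-0.07  0.37 -0.48] t 11.75
```

View pics/side10.png

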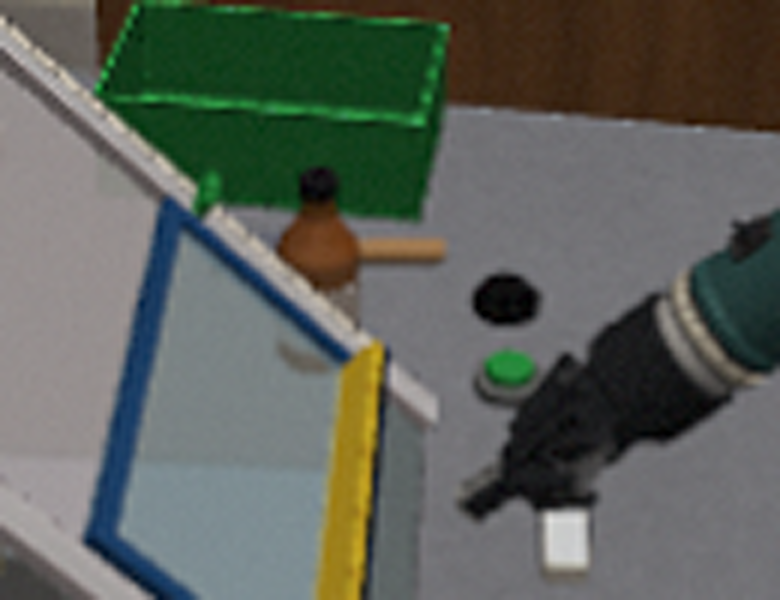

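View pics/top10.png

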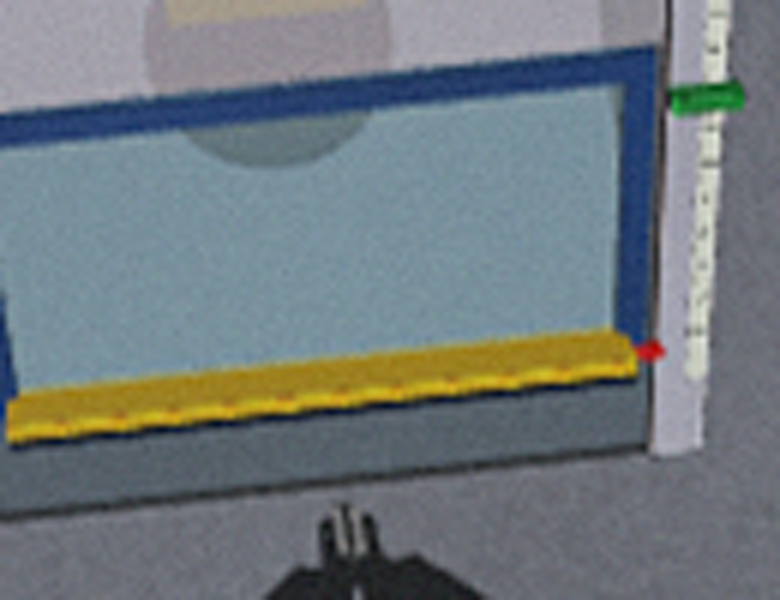

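Request:
{"method": "send_rows", "body": {
  "deltas": "0 0 0 0 0.1 0.6 0; 0 0 0 0 0.2 1.3 0; 0 0 0 0 0.2 2 0; 0 0 0 0 0.2 2.8 0; 0 0 0 0 0.2 3.5 0; 0 0 0 0 0.2 4.1 0; 0 0 0 0 0.2 4.7 0; 0 0 0 0 0.2 5.2 0; 0 0 0 0 0.2 5.5 0; 0 0 0 0 0.2 5.5 0"
}}

```text
clock: 12.58
ee_pos: [0.5002, -0.0415, 0.0736]
tool_rot: [-2.357, -0.0, -1.484]
contact_force: [0.6, -0.3, -0.8]
grip_width: -0.002
```

```bash
python3 look.py 11; python3 -c "
from h import *
tdelta(.05,0,.015);print(toolR().as_matrix()[:,1])"
```

```text
tip s,y,n: 0.0331 -0.0008 0.0152
side [265.9 182.9] crop [395. 557.]
top [269.8 199. ] crop [329. 444.]
rv [-0.01 -0.04  0.01] shift [-0.1  -1.65  0.07] | at [ 0.5003 -0.0416  0.0743] [-2.35599438e+00 -5.72600621e-04 -1.48388984e+00] F [-0.02  0.27  0.07] t 12.68
[-0.70441396 -0.06165204 -0.70710678]
```

View pics/side11.png

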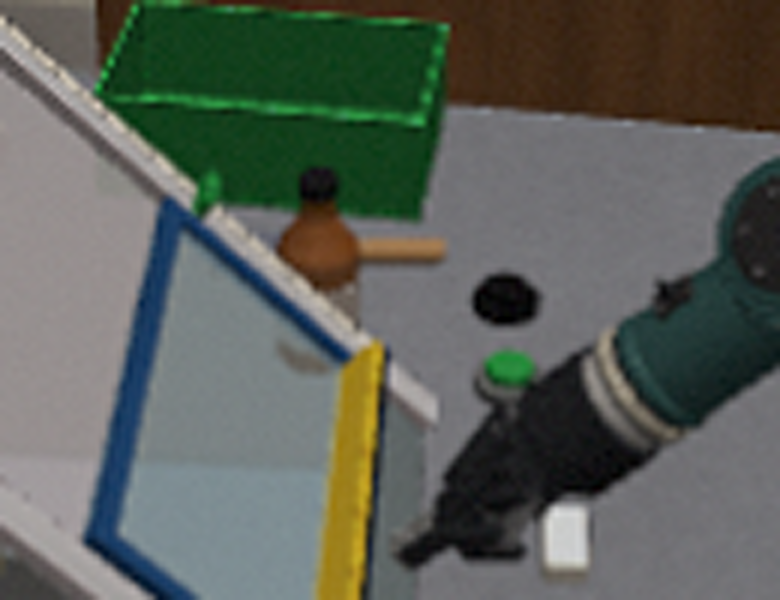

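View pics/top11.png

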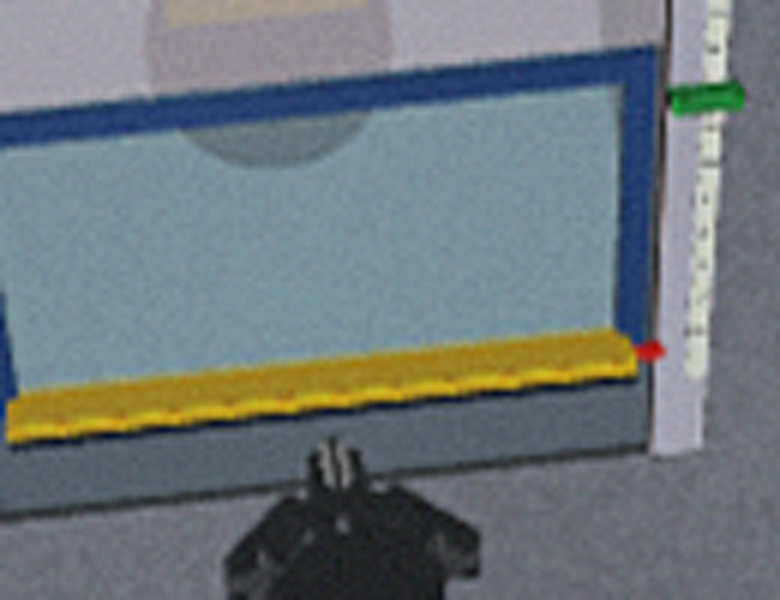

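Request:
{"method": "send_rows", "body": {
  "deltas": "0 0 0 0 -0.4 0 0; 0 0 0 0 -0.8 0 0; 0 0 0 0 -1.2 0 0; 0 0 0 0 -1.5 0 0; 0 0 0 0 -1.8 0 0; 0 0 0 0 -2.1 0 0; 0 0 0 0 -2.4 0 0; 0 0 0 0 -2.7 0 0; 0 0 0 0 -3 0 0; 0 0 0 0 -3.3 0 0"
}}

```text
clock: 13.52
ee_pos: [0.5225, -0.0393, 0.0961]
tool_rot: [-2.359, -0.0, -1.483]
contact_force: [-4.9, -0.8, -2.3]
grip_width: -0.001
```

```bash
python3 look.py 12; python3 -c "
from h import *
tdelta(.08,0,.015)"
```

```text
tip s,y,n: 0.0649 -0.0006 0.0153
side [259.7 177.8] crop [358. 527.]
top [269.3 190.9] crop [326. 395.]
rv [0.07 0.   0.  ] shift [-0.07 -1.41  0.04] | at [ 0.5232 -0.0393  0.097 ] [-2.35733886e+00 -4.19499604e-05 -1.48342232e+00] F [-0.98 -0.06 -1.36] t 13.62
```

View pics/side12.png

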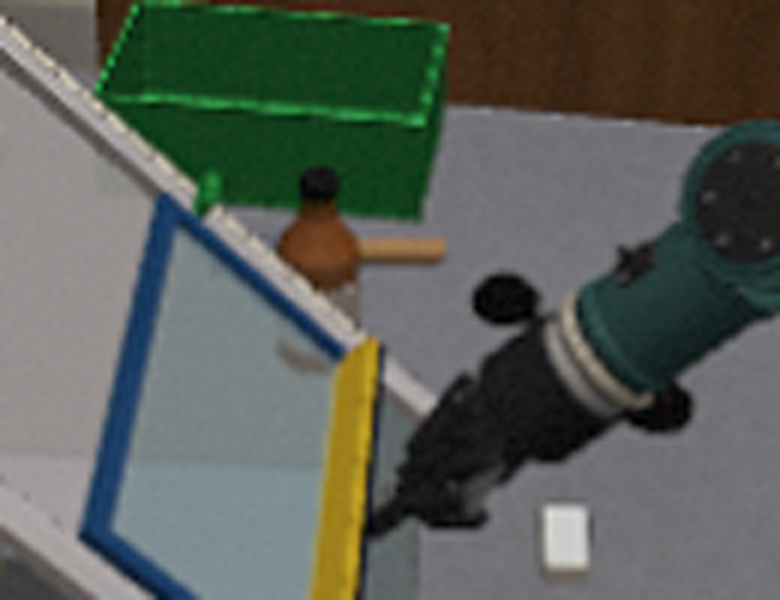

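View pics/top12.png

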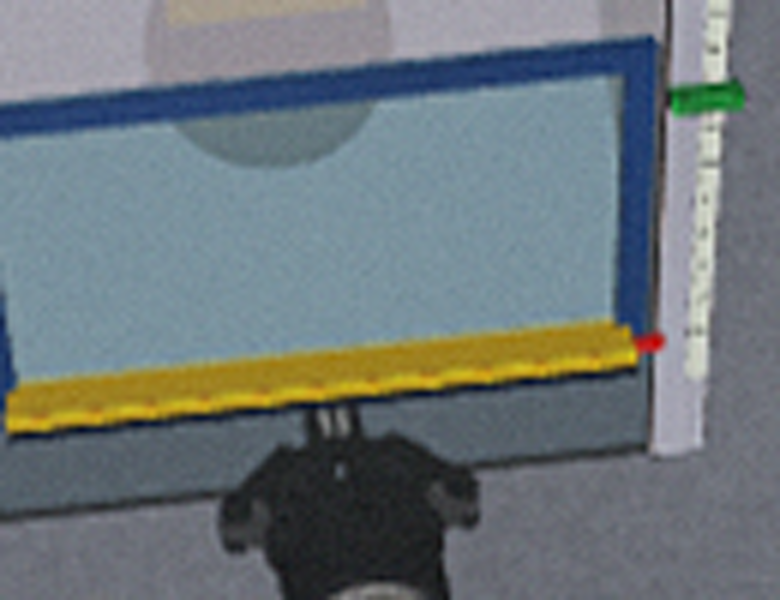

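Request:
{"method": "send_rows", "body": {
  "deltas": "0 0 0 0 -0.7 0 0; 0 0 0 0 -1.4 0 0; 0 0 0 0 -2.2 0 0; 0 0 0 0 -3 0 0; 0 0 0 0 -3.8 0 0; 0 0 0 0 -4.6 0 0; 0 0 0 0 -5.4 0 0; 0 0 0 0 -6.2 0 0; 0 0 0 0 -7 0 0; 0 0 0 0 -7.6 0 0"
}}

```text
clock: 14.45
ee_pos: [0.5776, -0.0343, 0.1514]
tool_rot: [-2.357, 0.0, -1.483]
contact_force: [-0.8, 1.2, -5.1]
grip_width: 0.0
```

```bash
python3 look.py 13; python3 -c "
from h import *
tdelta(.2,0,.015)
print(pose()[2]['joint_positions'])"
```

```text
tip s,y,n: 0.143 -0.0004 0.0152
side [244.2 164.9] crop [265. 449.]
top [268.  169.6] crop [318. 268.]
rv [-0.22 -0.06  0.05] shift [-0.11 -5.45  0.12] | at [ 0.5789 -0.0349  0.1537] [-2.35241421e+00 -1.34915686e-03 -1.48370298e+00] F [-0.55  0.4  -1.  ] t 14.55
[-0.34164087 -0.34634453  2.06059208  0.4527137   0.7377256   0.9129209 ]
```

View pics/side13.png

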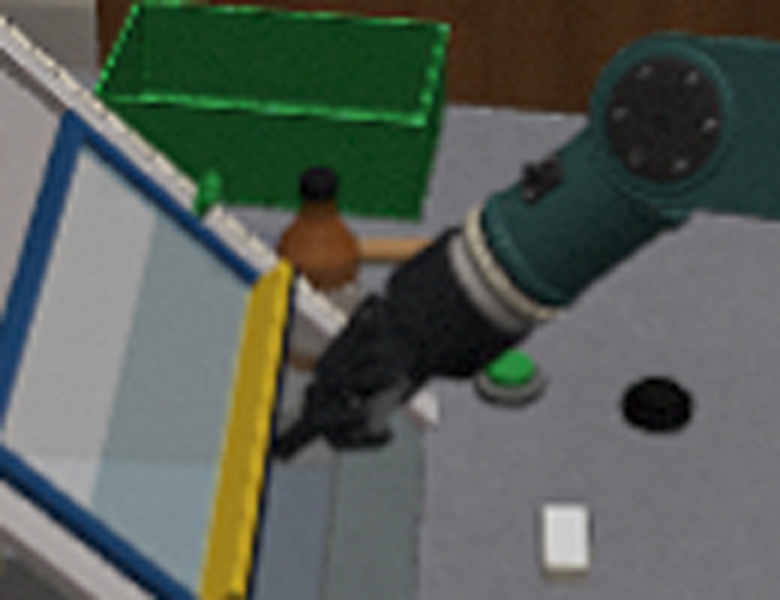

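View pics/top13.png

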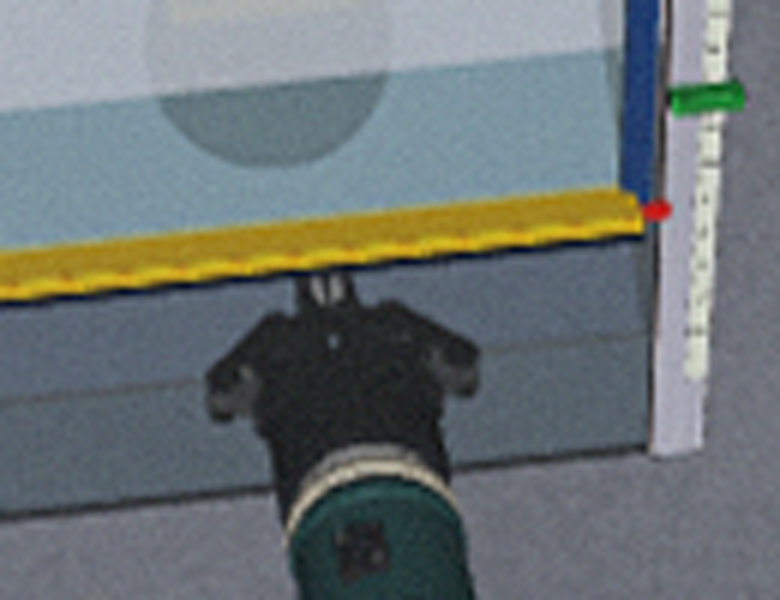

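```bash
cat > meas.py <<'E'
from h import *
import sys
im=camera("top").astype(int) if len(sys.argv)<2 else cv2.imread(sys.argv[1])[:,:,::-1].astype(int)
def cen(w,box):
    x0,x1,y0,y1=box;ww=np.clip(w[y0:y1,x0:x1],0,None).astype(float);yy,xx=np.mgrid[y0:y1,x0:x1]
    return np.array([(xx*ww).sum(),(yy*ww).sum()])/ww.sum(),ww.sum()
r,g,b=im[:,:,0],im[:,:,1],im[:,:,2]
cr,wr=cen(np.where((r-g>60)&(r-b>40),r-np.maximum(g,b)-25,0),(315,340,120,190));cg,wg=cen(np.where(g-r>40,g-r-20,0),(320,345,125,160))
def inv(c,n): 
    q=least_squares(lambda v:proj("top",world(B,slope(v[0],v[1],n)))[0]-c,[.1,-.17]).x;return q
for n in(.015,.021,.026):
    a,bb=inv(cr,n),inv(cg,n);print(n,"ptr",a.round(4),"clip",bb.round(4),"gap mm",((bb-a)[0]*1000).round(2))
print(cr,wr,cg,wg)
E
python3 meas.py; python3 meas.py pics/top0.png
```

```text
0.015 ptr [ 0.1569 -0.165 ] clip [ 0.2159 -0.1864] gap mm 59.06
0.021 ptr [ 0.1609 -0.1634] clip [ 0.2196 -0.1847] gap mm 58.68
0.026 ptr [ 0.1643 -0.1621] clip [ 0.2226 -0.1833] gap mm 58.36
[324.02351404 159.61724363] 1531.0 [332.36358512 141.16770011] 3548.0
0.015 ptr [ 0.0721 -0.1648] clip [ 0.2161 -0.1866] gap mm 144.01
0.021 ptr [ 0.0767 -0.1633] clip [ 0.2197 -0.1849] gap mm 143.08
0.026 ptr [ 0.0805 -0.162 ] clip [ 0.2228 -0.1835] gap mm 142.3
[322.89446809 183.10468085] 1175.0 [332.43888383 141.10676372] 3297.0
```

Request:
{"method": "send_rows", "body": {
  "deltas": "0 0 0 0 -0.6 0 0; 0 0 0 0 -1.2 0 0; 0 0 0 0 -1.8 0 0; 0 0 0 0 -2.4 0 0; 0 0 0 0 -3 0 0; 0 0 0 0 -3.6 0 0; 0 0 0 0 -4.1 0 0; 0 0 0 0 -4.5 0 0; 0 0 0 0 -4.8 0 0; 0 0 0 0 -5 0 0"
}}

```text
clock: 15.43
ee_pos: [0.6144, -0.032, 0.1899]
tool_rot: [-2.351, -0.002, -1.484]
contact_force: [-1.5, -0.1, -4.3]
grip_width: 0.004
```

```bash
python3 look.py 14; python3 meas.py; python3 -c "
from h import *
tip();tdelta(.21,0,.015)
im=cv2.imread('pics/top14f.png')[120:185,290:360];cv2.imwrite('pics/t14z.png',cv2.resize(im,None,fx=9,fy=9,interpolation=cv2.INTER_CUBIC))"
```

```text
tip s,y,n: 0.1962 -0.0013 0.0164
side [233.4 155.4] crop [201. 392.]
top [267.4 154.3] crop [314. 176.]
0.015 ptr [ 0.2083 -0.1646] clip [ 0.2163 -0.1866] gap mm 8.04
0.021 ptr [ 0.2119 -0.163 ] clip [ 0.2199 -0.1849] gap mm 7.99
0.026 ptr [ 0.215  -0.1617] clip [ 0.223  -0.1835] gap mm 7.95
[324.58863329 144.33288227] 1478.0 [332.43784838 141.04793757] 3588.0
tip s,y,n: 0.1966 -0.0014 0.0168
rv [-0.37 -0.12  0.05] shift [-0.15 -1.32  0.18] | at [ 0.6146 -0.0321  0.1905] [-2.34964931e+00 -2.00012170e-03 -1.48438773e+00] F [-1.1   0.23 -2.16] t 15.58
```

View pics/t14z.png

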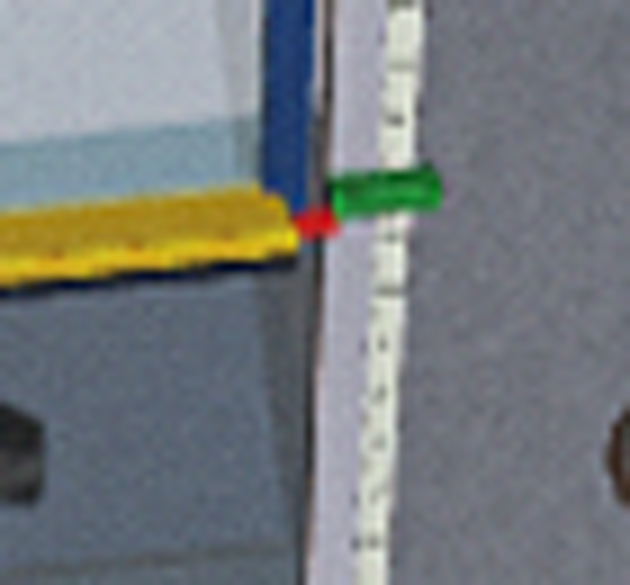

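View pics/side14.png

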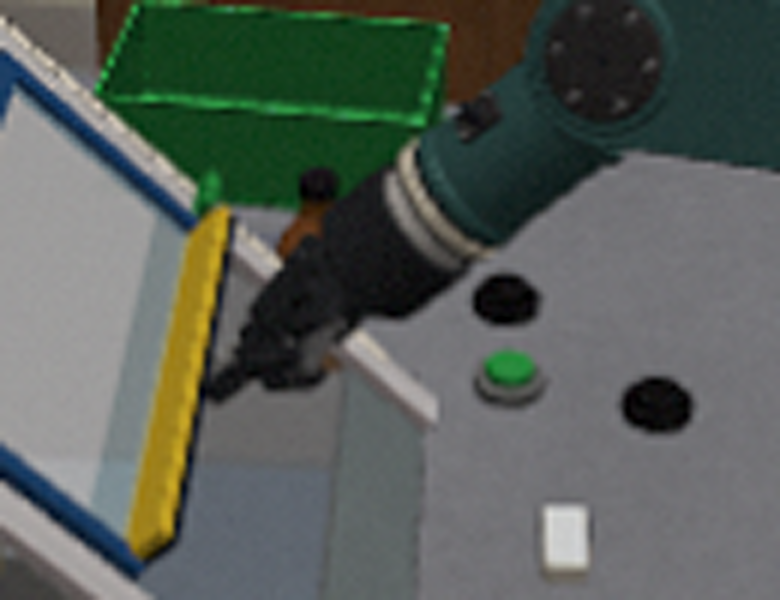

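Request:
{"method": "send_rows", "body": {
  "deltas": "0 0 0 0 -0.1 0 0; 0 0 0 0 -0.2 0 0; 0 0 0 0 -0.3 0 0; 0 0 0 0 -0.4 0 0; 0 0 0 0 -0.5 0 0; 0 0 0 0 -0.6 0 0; 0 0 0 0 -0.7 0 0; 0 0 0 0 -0.8 0 0; 0 0 0 0 -0.8 0 0; 0 0 0 0 -0.8 0 0"
}}

```text
clock: 16.42
ee_pos: [0.6204, -0.0317, 0.1965]
tool_rot: [-2.349, -0.002, -1.484]
contact_force: [-0.2, 0.5, -3.7]
grip_width: -0.004
```

```bash
python3 look.py 15; python3 meas.py; python3 -c "
from h import *
tip();tdelta(.21,0,.015)
im=cv2.imread('pics/top15f.png')[120:185,290:360];cv2.imwrite('pics/t15z.png',cv2.resize(im,None,fx=9,fy=9,interpolation=cv2.INTER_CUBIC))
im=cv2.imread('pics/side15f.png')[90:160,200:270];cv2.imwrite('pics/s15z.png',cv2.resize(im,None,fx=8,fy=8,interpolation=cv2.INTER_CUBIC))"
```

```text
tip s,y,n: 0.205 -0.0015 0.0169
side [231.6 153.7] crop [190. 382.]
top [267.3 151.7] crop [314. 160.]
0.015 ptr [ 0.2166 -0.1634] clip [ 0.2162 -0.1865] gap mm -0.41
0.021 ptr [ 0.2202 -0.1619] clip [ 0.2198 -0.1848] gap mm -0.4
0.026 ptr [ 0.2233 -0.1606] clip [ 0.2229 -0.1834] gap mm -0.4
[324.29140625 141.81328125] 1280.0 [332.39878654 141.08797573] 3626.0
tip s,y,n: 0.2051 -0.0015 0.0169
rv [-0.42 -0.13  0.04] shift [-0.15 -0.47  0.2 ] | at [ 0.6204 -0.0317  0.1966] [-2.34885285e+00 -2.09974818e-03 -1.48452265e+00] F [-0.92  0.58 -2.49] t 16.57
```

View pics/t15z.png

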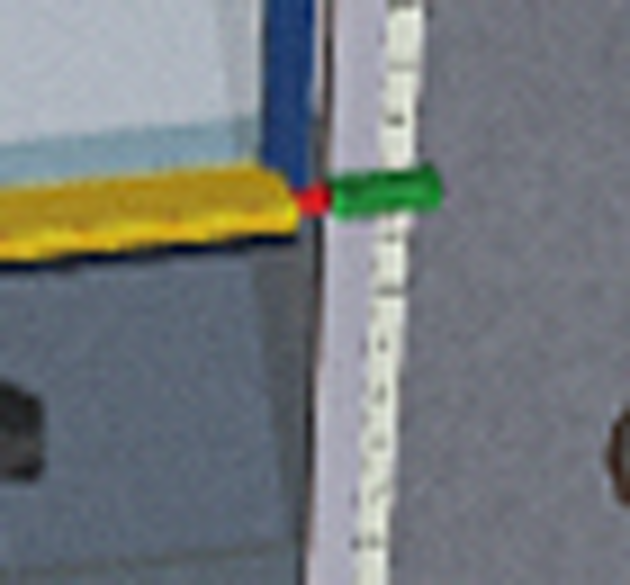

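View pics/s15z.png

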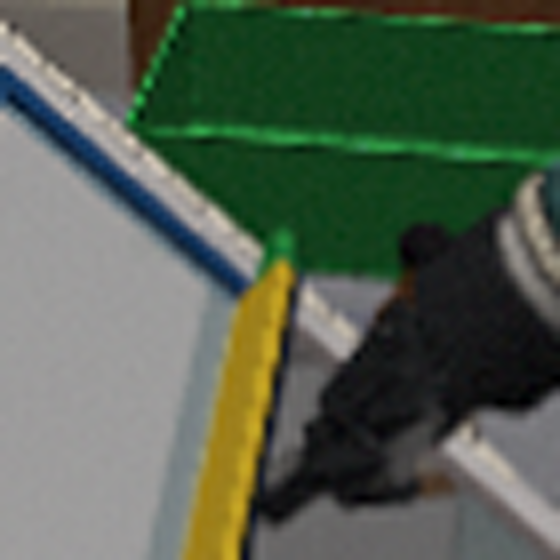

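The pointer (312,200 in the crop) is now level with the clip's inner end (335,197), with a measured gap of about -0.4 mm. I'll back off: first down the slope, then out.

Request:
{"method": "send_rows", "body": {
  "deltas": "0 0 0 0 0.2 0 0; 0 0 0 0 0.5 0 0; 0 0 0 0 1 0 0; 0 0 0 0 1.5 0 0; 0 0 0 0 2 -0.5 0; 0 0 0 0 2.3 -1.5 0; 0 0 0 0 2.5 -3.5 0; 0 0 0 0 2.5 -6 0; 0 0 0 0 2.5 -8.5 0; 0 0 0 0 2.5 -11 0"
}}

```text
clock: 17.4
ee_pos: [0.5236, -0.0396, 0.2566]
tool_rot: [-2.349, -0.002, -1.484]
contact_force: [1.4, -0.8, 0.3]
grip_width: -0.001
```

Request:
{"method": "send_rows", "body": {
  "deltas": "0 0 0 0 0 -2 0; 0 0 0 0 0 -3 0; 0 0 0 0 0 -3 0; 0 0 0 0 0 -3 0; 0 0 0 0 0 -3 0; 0 0 0 0 0 -3 0; 0 0 0 0 0 -3 0; 0 0 0 0 0 -3 0; 0 0 0 0 0 -3 0; 0 0 0 0 0 -3 0"
}}

```text
clock: 18.23
ee_pos: [0.5024, -0.0413, 0.2772]
tool_rot: [-2.349, -0.002, -1.484]
contact_force: [0.1, 0.1, -0.1]
grip_width: 0.0
```

```bash
python3 look.py 16; python3 meas.py;python3 -c "
import cv2
im=cv2.imread('pics/top16f.png')[120:185,290:360];cv2.imwrite('pics/t16z.png',cv2.resize(im,None,fx=9,fy=9,interpolation=cv2.INTER_CUBIC))"
```

```text
tip s,y,n: 0.1783 -0.0008 0.1577
side [266.7 135.6] crop [400. 274.]
top [273.8 189.2] crop [353. 385.]
0.015 ptr [ 0.2166 -0.1634] clip [ 0.2161 -0.1866] gap mm -0.42
0.021 ptr [ 0.2202 -0.1619] clip [ 0.2198 -0.1849] gap mm -0.42
0.026 ptr [ 0.2232 -0.1606] clip [ 0.2228 -0.1834] gap mm -0.42
[324.29448819 141.81811024] 1270.0 [332.41398601 141.09706294] 3575.0
```

View pics/t16z.png

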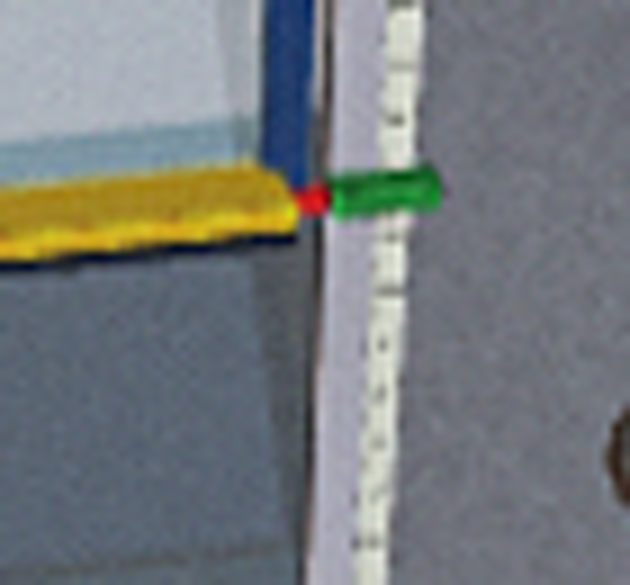

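View pics/side16f.png

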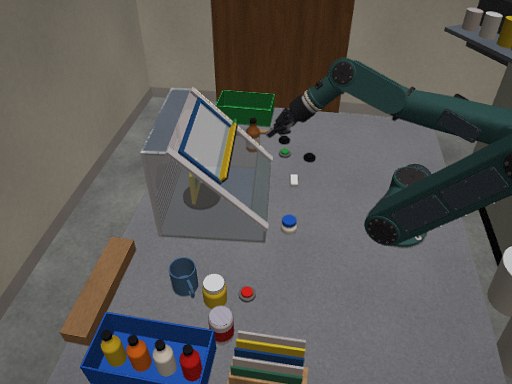

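The window is standing level and nothing else has moved: the clip centroid is unchanged and the button is back up. I'll hand the job in.

```bash
python3 -c "
from cell import *
print(finish_job())"
```

```text
the job is handed in; nothing more can be done
None
```

I pressed the green fan switch all the way down, pushed the window up until its pointer was level with the clip, then backed off and handed the job in at about 18 s. No verdict came back.

- **Switch:** I pressed it with the fingers shut until the force reached 13 N, well over the 5 N it needs. The picture showed the button down, and it was back up after I lifted off. I never went near the red switch or the black look-alikes.
- **Window:** I pushed it up from below by the rubber underside of the lip, with the shut fingers, in four short pushes of at most about 5 N.
- **Last checks:** In the top camera the pointer and the clip's middle agree to about 0.4 mm along the slope, and this did not change after I backed off. The clip is where it was at the start, the tool force reads about zero, and the pots, bottles and other things show no movement in the side picture.
- **Disagreements:**
  - The fingertips really end about 29 mm short of the reported TCP along the tool axis. Contact with the button came at a reported height of about -10 mm. I found this from the pictures and contact force and corrected for it.
  - The pointer is hidden in the side view, so the 0.4 mm rests on the top camera. The finger position gives a rough match.

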